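# Build up the slat crib and hang the fishplate clip astride it

### The job

Finish the little wooden crib: lay the short slat across the two nailed bearers, in the empty place at the opposite end from the slat already lying there, then lay the long slat crosswise over the middle of those two. Last, hang the black iron clip astride the middle of the long slat, one leg down each side. Lay things down rather than dropping them, and leave the bolts and the inspection tools where they are.

Things in the scene. Friction and masses are not known exactly. Their poses are not given: they have to be found in the camera images.
- crib: Begun crib, fixed: plywood board 170 (x) x 128 (y) x 10 mm with two dark bearers nailed on along x, each 170 x 28 x 20 mm, at y = -50 and +50 mm, tops 30 mm above the worktop. Origin: centre of the underside, z up. Second layer lies along y at x = -50 (empty) and x = +50 mm (laid_slat), third along x at y = 0. Yaw varies widely, so the empty place may be near or far.
- crib_gap (a point): Empty place of the second layer: where the centre of the short slat's underside belongs, at (-50, 0, 30) mm in the crib's frame; the slat's length goes along the crib's y.
- crib_top (a point): Place of the third layer: where the centre of the long slat's underside belongs, at (0, 0, 50) mm in the crib's frame; the slat's length goes along the crib's x.
- laid_slat: Wooden slat 150 x 28 x 20 mm already lying loose on the bearers, at about (+50, 0, 30) mm in the crib's frame, its length along the crib's y. It stays there. Origin: centre of its underside; x along its length, z up.
- short_slat: Short wooden slat, 150 (x) x 28 (y) x 20 (z) mm, about 65 g, lying flat on the worktop left or right of the crib. Origin: centre of its underside; x along its length, z up.
- long_slat: Long wooden slat, 200 (x) x 28 (y) x 20 (z) mm, about 85 g, lying flat on the worktop on the other side of the crib. Origin: centre of its underside; x along its length, z up.
- clip: Black iron clip, about 190 g: upside-down U standing on its legs on the worktop, far left or right. 30 mm along x, 54 mm over the legs' outer faces (y), 38 mm high; legs and crown 6 mm thick; slot 42 mm wide, 32 mm deep, open along x. Origin: centre between the feet, at foot level; z up. Astride the slat its x lies along it, feet 12 mm below its underside. Grip over the legs' outer faces.
- bolt_near: Bystander: mud-streaked track bolt with square head and nut, 140 mm long, 34 mm high, lying near the robot. Origin under the shank; x along it.
- bolt_far: Bystander: the same kind of bolt, lying beyond the crib on the far side.
- caliper: Bystander: yellow caliper, 190 mm long, 10 mm high, lying near the robot. Origin under the middle of its beam; x along it.
- depth_gauge: Bystander: brass depth gauge, a 70 mm cross bar with an 80 mm blade, 20 mm high, lying far out on the side where the clip is not. Origin under its middle; x along the blade.
- nut: Bystander: square steel nut, 46 x 46 x 28 mm, on the far side of the crib. Origin: centre of its underside.
- brush: Bystander: hand brush lying far left. Origin on its underside; x along it.

How it is judged:
By the outcome, as a careful person would: the job done as asked, in the order asked, and still so for the second after the job is handed in, with the robot touching nothing.
It also fails if it takes over 69 s, if anything falls off the work surface, if the arm or the gripper's body presses on something with over 40 N, if the wrist force passes 120 N, or if a joint passes its speed limit or range.

### The arm

A 6-joint arm with a two-finger parallel gripper is mounted at the origin on the work surface. World frame = base frame: x ahead of the robot, y to its left, z up, the work surface at z = 0. Lengths are in m, angles in rad, forces in N, time in s.
With the tool pointing down it reaches from about 0.35 to 0.725 m from the base axis. Payload 4.3 kg.
Tool frame: the origin (TCP) lies midway between the tips of the shut fingers; the grasp point (between the pads) lies 19 mm behind it; z points along the fingers, y is the line along which they close (so a half turn about z gives the same grasp; the last joint's range is limited). The gripper opens to 85 mm and grips with 20 to 120 N. Pads are 22 mm wide; open, the fingers measure 114 mm over their backs; the gripper's body (76 mm by 85 mm) begins 54 mm behind the grasp point. The pads swing forward as they close: fully open they stand 13 mm farther back than shut.
Start: joints at [-0.11, 0.377, 0.081, 1.274, 0, 1.46], TCP at [0.575, 0, 0.231] pointing down, gripper open.
Joint ranges: [-2.72, 2.72], [-0.84, 1.66], [-1.02, 1.22], [-1.77, 2.12], [-1.37, 1.28], [-3.14, 3.14]. Speed limits (rad/s): [2.57, 2.57, 3.14, 3.14, 3.14, 3.14].

### API

Orientations are given as a rotation vector (axis times angle).
In Python, from rig import manip gives the robot as it stands.
- The arm moves only by the tool drive_tool, never from a script. Its argument "increments" is a list of rows, each an object of numbers: "tx", "ty", "tz": the shift along the tool's x, y, z in mm; "wx", "wy", "wz": the turn, a rotation vector about the tool's x, y, z in rad; "hand": the opening, from 0 (shut) to 1 (fully open). In form: [{"tx": .., "ty": .., "tz": .., "wx": .., "wy": .., "wz": .., "hand": ..}, ...]. A call has exactly 10 rows; each row is the pose to reach, as a shift and turn from the pose commanded when the call began, along the tool's axes at that moment; what a row does not reach only later rows make up. A row lasts 1/10 s, in which the tool goes at most 50 mm and 8.59 degrees, less where a joint would pass 70% of its speed; a pose out of reach is approached as far as the arm can. A call with a gripper value outside its range is refused whole. The fingers move at their own pace and stop on an object; "newtons" is the grip in N (left out, the last holds). Time passes only in rows, so rows that repeat a pose let the fingers close, or fill a call up. It gives the time, the measured TCP pose, the force, the opening and the grip force at its end, in the units of the state.
- manip.observe(): the state, without advancing time (a new reading comes with each control period).
- manip.camera(name): name is "scene" or "side" or "wrist"; returns (picture, depth): 420x560x3 uint8, red, green, blue; 420x560 float32, m along the optical axis (not along the pixel's ray), 0 where there is no reading.
- manip.camera_params(name): a dict with "fx", "fy", "cx", "cy" (pixels), "R" (3x3) and "t" (3): a world point X has camera coordinates R X + t. Camera axes: x right, y down, z forward; pixel columns grow to the right and rows downward; lengths in m; the calibration is good to about 2 mm. A picture is of the moment at which its call begins: read the wrist's pose just before it. camera_params takes no time and is no camera call; for the wrist camera it gives the pose at the moment of the call.
- manip.job_done(): hands the job in; it is judged then, once.
Trained networks look in the newest picture that a camera, given by its name, has taken for a name from the list of things; names that differ only in an ending like _2 or _b are one class to them, and where a whole thing is asked for, a point or a joint stands for the part that bears it (a point fixed in the world has none). Each returns a list of dicts, best first, with "p" (0 to 1); they miss things now and then, are a little off and sometimes report something else, mostly with a low value. They report only what shows in the picture. A call takes as long as a camera call.
- manip.look_for(name, camera): "pixel" ([row, column] in pixels, amid what is visible of it).
- manip.silhouettes(name, camera): "region" (420x560 bool, what is visible of it) and "pixel" ([row, column] in pixels, amid what is visible of it).
The state is a dict: "time_s": time; "joint_pos": joint angles; "joint_vel": joint speeds; "joint_efforts": joint torques, N m; "ee_pos": TCP position; "tcp_rot": TCP orientation; "force": force on the tool from outside, world axes, zero at the start; "wrist_torque": the same for the moment, N m; "finger_gap": finger opening in m; "finger_force": force on a finger pad.
Only numpy, scipy, OpenCV 4.12 (cv2) and the standard library are available. Lean on these libraries where they do the work, as an engineer would, in place of code of your own. Each camera call takes 0.05 s, during which the arm holds its last target. There are 200 camera calls.

## Working session

There is one attempt and no reset: what is moved stays moved. The work goes in short steps, Python scripts to look and compute and a tool call to move; the robot and the scene stay as the last step left them, time stands still between calls to the robot, and variables do not carry over. Pictures are saved under pics/ and viewed, at most 12 in all, crops included, and the job is handed in when it is done.

Besides the shell and the picture viewer there is one more tool, called after "Emit:" as name(argument=value, ...) on one line, values as JSON. drive_tool: Moves the arm, as the interface text tells. Its arguments: {"type":"object","properties":{"increments":{"type":"array"},"newtons":{"type":"number"}},"required":["increments"]}

```bash
ls; mkdir -p pics; cat > h.py <<'E'
import numpy as np,cv2
from rig import manip
from scipy.spatial.transform import Rotation as Ro
def cloud(cam,depth,mask):
    p=manip.camera_params(cam);v,u=np.nonzero(mask&(depth>0));z=depth[v,u]
    X=np.c_[(u-p['cx'])/p['fx']*z,(v-p['cy'])/p['fy']*z,z]
    return (X-np.array(p['t']))@np.array(p['R'])
def save(img,n): cv2.imwrite('pics/'+n,cv2.cvtColor(img,cv2.COLOR_RGB2BGR))
def rect(P):
    "top-face rectangle in world xy: centre, (long, short), yaw of long side"
    (c,s,a)=cv2.minAreaRect((P[:,:2]*1000).astype(np.float32))
    if s[0]<s[1]: s=s[::-1];a+=90
    return np.round(c,1),np.round(s,1),round((a+90)%180-90,1)
E
python3 - <<'E'
from h import *
o=manip.observe();print({k:np.round(v,3) for k,v in o.items()})
for cam in('scene','side'):
    img,d=manip.camera(cam);save(img,cam+'0.png')
    for n in('crib','laid_slat','short_slat','long_slat','clip'):
        for r in manip.silhouettes(n,cam)[:2]:
            m=cv2.erode(r['region'].astype(np.uint8),np.ones((3,3)))>0
            P=cloud(cam,d,m)
            if len(P)<20: print(cam,n,r['p'],r['pixel'],'few');continue
            zt=np.percentile(P[:,2],95);T=P[P[:,2]>zt-.006]
            print(cam,n,round(r['p'],2),np.round(r['pixel']),len(P),'zt',round(zt,4),*rect(T))
E
```

```text
pics
{'time_s': np.float64(0.0), 'joint_pos': array([-0.11 ,  0.378,  0.08 ,  1.274, -0.   ,  1.46 ]), 'joint_vel': array([ 0.   ,  0.   ,  0.   , -0.002, -0.001,  0.   ]), 'joint_efforts': array([ 1.0000e-03, -4.6360e+01,  2.6988e+01,  2.1000e-02, -0.0000e+00,
       -0.0000e+00]), 'ee_pos': array([0.574, 0.   , 0.23 ]), 'tcp_rot': array([-2.22e+00, -2.22e+00,  2.00e-03]), 'force': array([0.04 , 0.286, 1.127]), 'wrist_torque': array([0.006, 0.002, 0.001]), 'finger_force': np.float64(0.0), 'finger_gap': np.float64(0.085)}
scene laid_slat 0.84 [209. 280.] 430 zt 0.0533 [521.3 -28.6] [140.6  27.1] -56.2
scene short_slat 0.69 [193. 217.] 330 zt 0.0241 [ 508.8 -253.5] [145.6  28.8] -16.8
scene short_slat 0.39 [257. 173.] 406 zt 0.0366 [ 784.8 -197.1] [132.7  29.1] 4.5
scene long_slat 0.68 [267. 369.] 606 zt 0.0235 [578.8 268.3] [193.6  26.5] -8.1
scene clip 0.69 [171. 170.] 129 zt 0.0418 [ 490.4 -427.6] [51.3 27.4] -81.1
side crib 0.87 [218. 288.] 1916 zt 0.0307 [556.1  -6. ] [167.4 122.9] 34.6
side laid_slat 0.97 [231. 285.] 759 zt 0.0511 [516.1 -32.8] [143.9  27.8] -55.2
side short_slat 0.68 [300. 359.] 936 zt 0.0211 [ 503.6 -259.1] [148.7  27.8] -15.3
side short_slat 0.27 [211. 410.] 428 zt 0.0338 [ 778.4 -205.8] [122.3  29.6] 2.7
side long_slat 0.63 [172. 222.] 636 zt 0.0208 [570.5 263.7] [195.9  28. ] -8.2
side clip 0.93 [358. 433.] 450 zt 0.0392 [ 485.3 -433.9] [49.9 28.2] -82.4
```

View pics/side0.png

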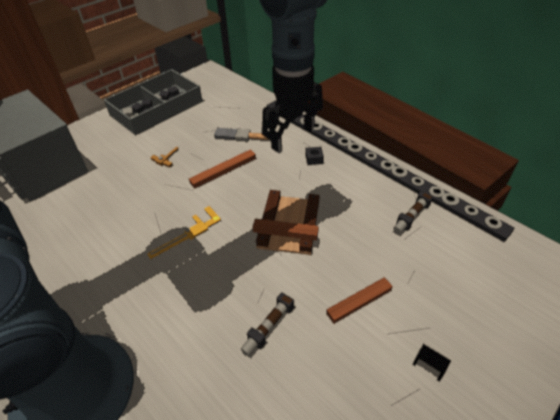

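View pics/scene0.png

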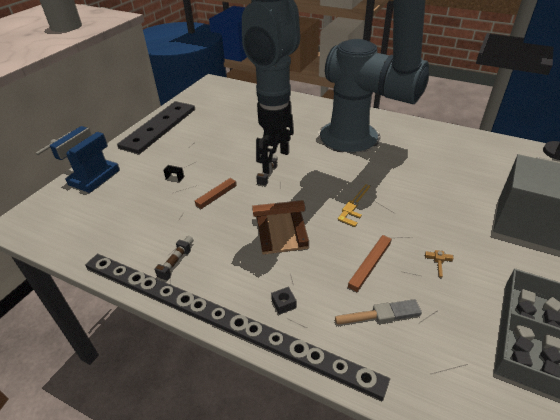

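The pictures match the networks: crib at (235,287) in side view, short slat (300,360), long slat (168,222), clip (362,432). The extra hit is the far bolt. Next I'll refine the crib with the wrist camera from the current pose.

```bash
cat >> h.py <<'E'
def wrist(names,png=None,n=1):
    img,d=manip.camera('wrist')
    if png: save(img,png)
    for nm in names:
        for r in manip.silhouettes(nm,'wrist')[:n]:
            m=cv2.erode(r['region'].astype(np.uint8),np.ones((3,3)))>0
            P=cloud('wrist',d,m)
            if len(P)<30: continue
            zt=np.percentile(P[:,2],90);T=P[abs(P[:,2]-zt)<.005]
            print(nm,round(r['p'],2),np.round(r['pixel']),len(P),'zt',round(zt*1e3,1),*rect(T))
def go(x,y,z,yaw):
    "increments (mm, rad) from the measured pose to TCP x,y,z mm, tool y at yaw deg, pointing down"
    o=manip.observe();R=Ro.from_rotvec(o['tcp_rot']).as_matrix()
    a=np.radians(yaw);Y=np.array([np.cos(a),np.sin(a),0]);Z=np.array([0,0,-1.]);G=np.c_[np.cross(Y,Z),Y,Z]
    print('inc',np.round(R.T@(np.array([x,y,z])-np.array(o['ee_pos'])*1e3),1),'w',np.round(Ro.from_matrix(R.T@G).as_rotvec(),3))
E
python3 - <<'E'
from h import *
wrist(['crib','laid_slat'],'w0.png')
go(504,-257,230,74.5)
p=manip.camera_params('wrist');R=np.array(p['R']);print(-R.T@p['t'],R,p['fx'])
E
```

```text
crib 0.87 [173. 278.] 12626 zt 30.9 [557.   -2.1] [167. 125.] 34.9
laid_slat 0.85 [211. 223.] 3736 zt 51.1 [517. -30.] [147.7  27.6] -55.7
inc [-257.   -71.     1.3] w [ 0.   0.  -1.3]
[0.57453352 0.06665252 0.37420052] [[ 9.99999989e-01 -1.22180340e-04  8.79503998e-05]
 [-1.41128359e-04 -9.64201351e-01  2.65171142e-01]
 [ 5.24031939e-05 -2.65171152e-01 -9.64201357e-01]] 316.7398452894769
```

View pics/w0.png

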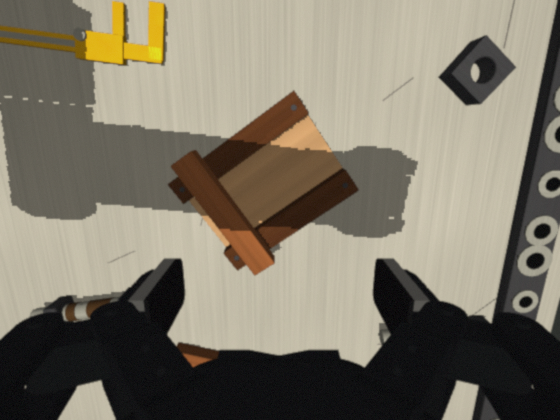

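The wrist view shows the crib around (170,275), with the laid slat at lower left (211,223). The measurements agree to 1–2 mm, so I'll move over the short slat.

Emit:
drive_tool(increments=[{"tx": -257,"ty": -71,"tz": 10,"wz": -1.3,"hand": 1},{"tx": -257,"ty": -71,"tz": 10,"wz": -1.3,"hand": 1},{"tx": -257,"ty": -71,"tz": 10,"wz": -1.3,"hand": 1},{"tx": -257,"ty": -71,"tz": 10,"wz": -1.3,"hand": 1},{"tx": -257,"ty": -71,"tz": 10,"wz": -1.3,"hand": 1},{"tx": -257,"ty": -71,"tz": 10,"wz": -1.3,"hand": 1},{"tx": -257,"ty": -71,"tz": 10,"wz": -1.3,"hand": 1},{"tx": -257,"ty": -71,"tz": 10,"wz": -1.3,"hand": 1},{"tx": -257,"ty": -71,"tz": 10,"wz": -1.3,"hand": 1},{"tx": -257,"ty": -71,"tz": 10,"wz": -1.3,"hand": 1}])

```text
invalid input at $.increments[0]: expected keys tx, ty, tz, wx, wy, wz, hand
```

```bash
python3 - <<'E'
from h import *
o=manip.observe();print(o['joint_pos'],o['ee_pos'])
wrist(['short_slat','clip'])
go(504,-257,8,74.5)
E
```

```text
[-1.10255286e-01  3.77265386e-01  8.10260525e-02  1.27443973e+00
  3.70932096e-05  1.46052119e+00] [5.75033634e-01 3.96413772e-05 2.31359260e-01]
short_slat 0.65 [352. 196.] 418 zt 20.6 [ 464.3 -238.6] [42.3 15.2] -15.7
clip 0.16 [176. 279.] 12892 zt 30.8 [557.8  -2.4] [166.7 127. ] 35.1
inc [-257.   -71.1  223.3] w [ 0.   0.  -1.3]
```

Emit:
drive_tool(increments=[{"tx": -257,"ty": -71,"tz": 10,"wx": 0,"wy": 0,"wz": -1.3,"hand": 1},{"tx": -257,"ty": -71,"tz": 10,"wx": 0,"wy": 0,"wz": -1.3,"hand": 1},{"tx": -257,"ty": -71,"tz": 10,"wx": 0,"wy": 0,"wz": -1.3,"hand": 1},{"tx": -257,"ty": -71,"tz": 10,"wx": 0,"wy": 0,"wz": -1.3,"hand": 1},{"tx": -257,"ty": -71,"tz": 10,"wx": 0,"wy": 0,"wz": -1.3,"hand": 1},{"tx": -257,"ty": -71,"tz": 10,"wx": 0,"wy": 0,"wz": -1.3,"hand": 1},{"tx": -257,"ty": -71,"tz": 10,"wx": 0,"wy": 0,"wz": -1.3,"hand": 1},{"tx": -257,"ty": -71,"tz": 10,"wx": 0,"wy": 0,"wz": -1.3,"hand": 1},{"tx": -257,"ty": -71,"tz": 10,"wx": 0,"wy": 0,"wz": -1.3,"hand": 1},{"tx": -257,"ty": -71,"tz": 10,"wx": 0,"wy": 0,"wz": -1.3,"hand": 1}])

```text
time_s: 1.9
ee_pos: [0.5039, -0.2572, 0.2213]
tcp_rot: [0.424, 3.113, 0.0]
force: [-0.5, -0.5, -0.7]
finger_gap: 0.0853
finger_force: 0.0
```

```bash
python3 - <<'E'
from h import *
o=manip.observe();print(o['time_s'],o['joint_pos'],o['ee_pos'])
wrist(['short_slat','clip'])
go(504,-257,8,74.5)
E
```

```text
1.9 [-5.84082316e-01  3.60793124e-01  3.09874353e-02  1.24091786e+00
  5.29275713e-05 -3.13095946e-01] [ 0.50394362 -0.25721707  0.2213159 ]
short_slat 0.65 [178. 278.] 2947 zt 21.2 [ 504.7 -257.4] [147.2  25.3] -15.0
clip 0.69 [215. 122.] 1538 zt 39.1 [ 485.9 -432. ] [53.4 28.2] -83.0
inc [ 1.000e-01 -1.000e-01  2.133e+02] w [ 0.     0.    -0.003]
```

Emit:
drive_tool(increments=[{"tx": 0,"ty": 0,"tz": 50,"wx": 0,"wy": 0,"wz": -0.01,"hand": 0.8},{"tx": 0,"ty": 0,"tz": 100,"wx": 0,"wy": 0,"wz": -0.01,"hand": 0.8},{"tx": 0,"ty": 0,"tz": 145,"wx": 0,"wy": 0,"wz": -0.01,"hand": 0.8},{"tx": 0,"ty": 0,"tz": 180,"wx": 0,"wy": 0,"wz": -0.01,"hand": 0.8},{"tx": 0,"ty": 0,"tz": 205,"wx": 0,"wy": 0,"wz": -0.01,"hand": 0.8},{"tx": 0,"ty": 0,"tz": 217,"wx": 0,"wy": 0,"wz": -0.01,"hand": 0.8},{"tx": 0,"ty": 0,"tz": 217,"wx": 0,"wy": 0,"wz": -0.01,"hand": 0.8},{"tx": 0,"ty": 0,"tz": 217,"wx": 0,"wy": 0,"wz": -0.01,"hand": 0},{"tx": 0,"ty": 0,"tz": 217,"wx": 0,"wy": 0,"wz": -0.01,"hand": 0},{"tx": 0,"ty": 0,"tz": 217,"wx": 0,"wy": 0,"wz": -0.01,"hand": 0}], newtons=50)

```text
time_s: 3.05
ee_pos: [0.5056, -0.258, 0.0063]
tcp_rot: [0.408, 3.111, -0.003]
force: [2.6, -2.5, 2.1]
finger_gap: 0.0266
finger_force: 49.9
```

Emit:
drive_tool(increments=[{"tx": 0,"ty": 0,"tz": 0,"wx": 0,"wy": 0,"wz": 0,"hand": 0},{"tx": 0,"ty": 0,"tz": 0,"wx": 0,"wy": 0,"wz": 0,"hand": 0},{"tx": 0,"ty": 0,"tz": 0,"wx": 0,"wy": 0,"wz": 0,"hand": 0},{"tx": 0,"ty": 0,"tz": -10,"wx": 0,"wy": 0,"wz": 0,"hand": 0},{"tx": 0,"ty": 0,"tz": -30,"wx": 0,"wy": 0,"wz": 0,"hand": 0},{"tx": 0,"ty": 0,"tz": -60,"wx": 0,"wy": 0,"wz": 0,"hand": 0},{"tx": 0,"ty": 0,"tz": -90,"wx": 0,"wy": 0,"wz": 0,"hand": 0},{"tx": 0,"ty": 0,"tz": -110,"wx": 0,"wy": 0,"wz": 0,"hand": 0},{"tx": 0,"ty": 0,"tz": -120,"wx": 0,"wy": 0,"wz": 0,"hand": 0},{"tx": 0,"ty": 0,"tz": -120,"wx": 0,"wy": 0,"wz": 0,"hand": 0}])

```text
time_s: 4.05
ee_pos: [0.505, -0.2576, 0.1261]
tcp_rot: [0.408, 3.112, -0.002]
force: [0.0, 0.6, -0.6]
finger_gap: 0.0266
finger_force: 49.8
```

```bash
python3 - <<'E'
from h import *
wrist(['short_slat','crib'],'w1.png')
go(598,26.5,124,35)
E
```

```text
short_slat 0.74 [217. 281.] 15532 zt 138.4 [ 486.4 -252.8] [116.3  27.8] -14.8
crib 0.82 [158. 528.] 5777 zt 27.7 [555.9 -61.8] [103.2  28.4] 35.1
inc [-18.6 297.8  -0.8] w [-0.    -0.002  0.699]
```

View pics/w1.png

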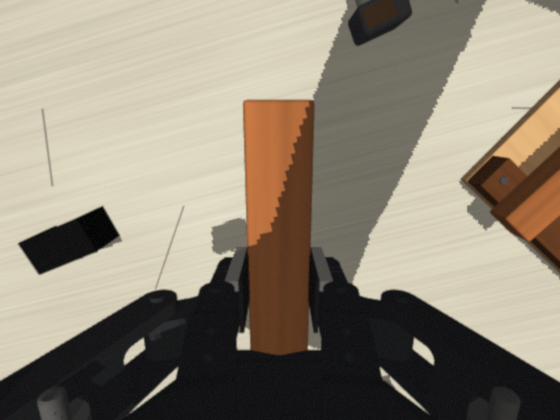

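The slat is gripped square at (225,280), about 2 mm off centre along the tool's x. Carrying it over the gap.

Emit:
drive_tool(increments=[{"tx": -2,"ty": 20,"tz": 0,"wx": 0,"wy": 0,"wz": 0.05,"hand": 0},{"tx": -4,"ty": 55,"tz": 0,"wx": 0,"wy": 0,"wz": 0.13,"hand": 0},{"tx": -7,"ty": 95,"tz": 0,"wx": 0,"wy": 0,"wz": 0.23,"hand": 0},{"tx": -9,"ty": 140,"tz": 0,"wx": 0,"wy": 0,"wz": 0.34,"hand": 0},{"tx": -12,"ty": 185,"tz": 0,"wx": 0,"wy": 0,"wz": 0.45,"hand": 0},{"tx": -15,"ty": 225,"tz": 0,"wx": 0,"wy": 0,"wz": 0.55,"hand": 0},{"tx": -18,"ty": 260,"tz": 0,"wx": 0,"wy": 0,"wz": 0.63,"hand": 0},{"tx": -19,"ty": 285,"tz": 0,"wx": 0,"wy": 0,"wz": 0.68,"hand": 0},{"tx": -20,"ty": 296,"tz": 0,"wx": 0,"wy": 0,"wz": 0.7,"hand": 0},{"tx": -20,"ty": 296,"tz": 0,"wx": 0,"wy": 0,"wz": 0.7,"hand": 0}])

```text
time_s: 5.2
ee_pos: [0.5989, 0.0256, 0.1225]
tcp_rot: [-1.447, -2.786, 0.001]
force: [0.7, 0.2, -0.3]
finger_gap: 0.0267
finger_force: 49.8
```

```bash
python3 - <<'E'
from h import *
wrist(['short_slat','crib'])
go(599,25,36.3,34.9)
E
```

```text
short_slat 0.73 [217. 279.] 15484 zt 137.8 [588.7  37.2] [116.3  27.3] -54.8
crib 0.56 [194. 207.] 12892 zt 31.5 [557.1  -4. ] [168.4 126. ] 35.2
inc [ 1.3  1.3 87. ] w [-0.002 -0.001  0.001]
```

Emit:
drive_tool(increments=[{"tx": 0.5,"ty": 0.5,"tz": 15,"wx": 0,"wy": 0,"wz": 0,"hand": 0},{"tx": 0.5,"ty": 0.5,"tz": 35,"wx": 0,"wy": 0,"wz": 0,"hand": 0},{"tx": 0.5,"ty": 0.5,"tz": 52,"wx": 0,"wy": 0,"wz": 0,"hand": 0},{"tx": 0.5,"ty": 0.5,"tz": 65,"wx": 0,"wy": 0,"wz": 0,"hand": 0},{"tx": 0.5,"ty": 0.5,"tz": 73,"wx": 0,"wy": 0,"wz": 0,"hand": 0},{"tx": 0.5,"ty": 0.5,"tz": 78,"wx": 0,"wy": 0,"wz": 0,"hand": 0},{"tx": 0.5,"ty": 0.5,"tz": 81,"wx": 0,"wy": 0,"wz": 0,"hand": 0},{"tx": 0.5,"ty": 0.5,"tz": 83,"wx": 0,"wy": 0,"wz": 0,"hand": 0},{"tx": 0.5,"ty": 0.5,"tz": 84,"wx": 0,"wy": 0,"wz": 0,"hand": 0},{"tx": 0.5,"ty": 0.5,"tz": 84,"wx": 0,"wy": 0,"wz": 0,"hand": 0}])

```text
time_s: 6.35
ee_pos: [0.6001, 0.0246, 0.0406]
tcp_rot: [1.451, 2.786, 0.0]
force: [-0.5, 0.2, -0.5]
finger_gap: 0.0267
finger_force: 49.8
```

```bash
python3 - <<'E'
from h import *
print(manip.observe()['force'])
go(599,25,36.3,34.9)
E
```

```text
[-0.49653829  0.20019677 -0.45671201]
inc [ 1.  -0.7  4.3] w [0.001 0.    0.001]
```

Emit:
drive_tool(increments=[{"tx": 0.5,"ty": 0,"tz": 1,"wx": 0,"wy": 0,"wz": 0,"hand": 0},{"tx": 0.5,"ty": -0.5,"tz": 2,"wx": 0,"wy": 0,"wz": 0,"hand": 0},{"tx": 0.5,"ty": -0.5,"tz": 3,"wx": 0,"wy": 0,"wz": 0,"hand": 0},{"tx": 0.5,"ty": -0.5,"tz": 4,"wx": 0,"wy": 0,"wz": 0,"hand": 0},{"tx": 0.5,"ty": -0.5,"tz": 4.5,"wx": 0,"wy": 0,"wz": 0,"hand": 0},{"tx": 0.5,"ty": -0.5,"tz": 4.5,"wx": 0,"wy": 0,"wz": 0,"hand": 0},{"tx": 0.5,"ty": -0.5,"tz": 4.5,"wx": 0,"wy": 0,"wz": 0,"hand": 0},{"tx": 0.5,"ty": -0.5,"tz": 4.5,"wx": 0,"wy": 0,"wz": 0,"hand": 0},{"tx": 0.5,"ty": -0.5,"tz": 4.5,"wx": 0,"wy": 0,"wz": 0,"hand": 0},{"tx": 0.5,"ty": -0.5,"tz": 4.5,"wx": 0,"wy": 0,"wz": 0,"hand": 0}])

```text
time_s: 7.35
ee_pos: [0.5991, 0.0247, 0.0363]
tcp_rot: [1.452, 2.786, 0.0]
force: [-2.1, 1.2, 5.0]
finger_gap: 0.0266
finger_force: 50.5
```

Contact at 5 N. Releasing and rising.

Emit:
drive_tool(increments=[{"tx": 0,"ty": 0,"tz": 0,"wx": 0,"wy": 0,"wz": 0,"hand": 0.5},{"tx": 0,"ty": 0,"tz": 0,"wx": 0,"wy": 0,"wz": 0,"hand": 0.7},{"tx": 0,"ty": 0,"tz": 0,"wx": 0,"wy": 0,"wz": 0,"hand": 0.7},{"tx": 0,"ty": 0,"tz": 0,"wx": 0,"wy": 0,"wz": 0,"hand": 0.7},{"tx": 0,"ty": 0,"tz": -10,"wx": 0,"wy": 0,"wz": 0,"hand": 0.7},{"tx": 0,"ty": 0,"tz": -40,"wx": 0,"wy": 0,"wz": 0,"hand": 0.8},{"tx": 0,"ty": 0,"tz": -80,"wx": 0,"wy": 0,"wz": 0,"hand": 0.8},{"tx": 0,"ty": 0,"tz": -125,"wx": 0,"wy": 0,"wz": 0,"hand": 0.8},{"tx": 0,"ty": 0,"tz": -165,"wx": 0,"wy": 0,"wz": 0,"hand": 0.8},{"tx": 0,"ty": 0,"tz": -185,"wx": 0,"wy": 0,"wz": 0,"hand": 0.8}])

```text
time_s: 8.35
ee_pos: [0.6009, 0.0246, 0.2262]
tcp_rot: [1.449, 2.78, 0.004]
force: [-0.0, 0.2, -0.3]
finger_gap: 0.0681
finger_force: 0.0
```

```bash
python3 - <<'E'
from h import *
wrist(['short_slat','crib','laid_slat'],'w2.png',2)
go(570.5,264,215,81.8)
print(manip.observe()['joint_pos'])
E
```

```text
short_slat 0.65 [181. 278.] 3556 zt 50.8 [599.4  24.9] [146.4  26. ] -54.9
crib 0.57 [176. 235.] 9941 zt 27.9 [556.5  -1.9] [167.9 126.5] 34.9
laid_slat 0.61 [177. 184.] 4084 zt 46.6 [514.5 -29.6] [146.4  27.9] -55.6
inc [212.7 113.5   6.1] w [ 0.001  0.001 -0.818]
[-6.46312948e-02  4.30701075e-01  1.35132423e-01  1.27404926e+00
 -8.83807373e-07  8.96180722e-01]
```

View pics/w2.png

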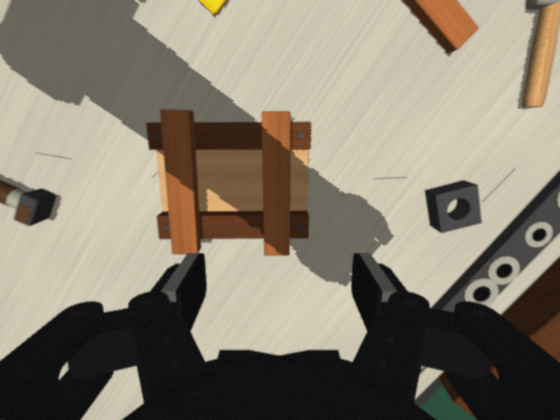

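Both slats lie parallel on the bearers, the short one at (183,277) and the laid one at (181,181). On to the long slat.

Emit:
drive_tool(increments=[{"tx": 30,"ty": 16,"tz": 6,"wx": 0,"wy": 0,"wz": -0.1,"hand": 0.8},{"tx": 70,"ty": 37,"tz": 6,"wx": 0,"wy": 0,"wz": -0.24,"hand": 0.8},{"tx": 110,"ty": 59,"tz": 6,"wx": 0,"wy": 0,"wz": -0.38,"hand": 0.8},{"tx": 150,"ty": 80,"tz": 6,"wx": 0,"wy": 0,"wz": -0.52,"hand": 0.8},{"tx": 185,"ty": 99,"tz": 6,"wx": 0,"wy": 0,"wz": -0.66,"hand": 0.8},{"tx": 212,"ty": 113,"tz": 6,"wx": 0,"wy": 0,"wz": -0.76,"hand": 0.8},{"tx": 212,"ty": 113,"tz": 6,"wx": 0,"wy": 0,"wz": -0.82,"hand": 0.8},{"tx": 212,"ty": 113,"tz": 6,"wx": 0,"wy": 0,"wz": -0.82,"hand": 0.8},{"tx": 212,"ty": 113,"tz": 6,"wx": 0,"wy": 0,"wz": -0.82,"hand": 0.8},{"tx": 212,"ty": 113,"tz": 6,"wx": 0,"wy": 0,"wz": -0.82,"hand": 0.8}])

```text
time_s: 9.55
ee_pos: [0.57, 0.2622, 0.214]
tcp_rot: [-0.224, -3.132, 0.001]
force: [-0.8, 0.7, 0.3]
finger_gap: 0.068
finger_force: 0.0
```

```bash
python3 - <<'E'
from h import *
wrist(['long_slat'])
go(571,264,5,81.8)
E
```

```text
long_slat 0.83 [178. 284.] 4153 zt 21.7 [573.5 266.2] [197.1  26.4] -8.2
inc [ -0.5   1.9 209.5] w [-0. -0.  0.]
```

Emit:
drive_tool(increments=[{"tx": -2,"ty": 4,"tz": 40,"wx": 0,"wy": 0,"wz": 0,"hand": 0.8},{"tx": -2,"ty": 4,"tz": 90,"wx": 0,"wy": 0,"wz": 0,"hand": 0.8},{"tx": -2,"ty": 4,"tz": 135,"wx": 0,"wy": 0,"wz": 0,"hand": 0.8},{"tx": -2,"ty": 4,"tz": 170,"wx": 0,"wy": 0,"wz": 0,"hand": 0.8},{"tx": -2,"ty": 4,"tz": 195,"wx": 0,"wy": 0,"wz": 0,"hand": 0.8},{"tx": -2,"ty": 4,"tz": 209,"wx": 0,"wy": 0,"wz": 0,"hand": 0.8},{"tx": -2,"ty": 4,"tz": 209,"wx": 0,"wy": 0,"wz": 0,"hand": 0.8},{"tx": -2,"ty": 4,"tz": 209,"wx": 0,"wy": 0,"wz": 0,"hand": 0},{"tx": -2,"ty": 4,"tz": 209,"wx": 0,"wy": 0,"wz": 0,"hand": 0},{"tx": -2,"ty": 4,"tz": 209,"wx": 0,"wy": 0,"wz": 0,"hand": 0}], newtons=50)

```text
time_s: 10.65
ee_pos: [0.5746, 0.2674, 0.0081]
tcp_rot: [0.221, 3.13, 0.002]
force: [1.7, 0.5, 1.0]
finger_gap: 0.0267
finger_force: 50.4
```

Emit:
drive_tool(increments=[{"tx": 0,"ty": 0,"tz": 0,"wx": 0,"wy": 0,"wz": 0,"hand": 0},{"tx": 0,"ty": 0,"tz": 0,"wx": 0,"wy": 0,"wz": 0,"hand": 0},{"tx": 0,"ty": 0,"tz": 0,"wx": 0,"wy": 0,"wz": 0,"hand": 0},{"tx": 0,"ty": 0,"tz": -10,"wx": 0,"wy": 0,"wz": 0,"hand": 0},{"tx": 0,"ty": 0,"tz": -30,"wx": 0,"wy": 0,"wz": 0,"hand": 0},{"tx": 0,"ty": 0,"tz": -60,"wx": 0,"wy": 0,"wz": 0,"hand": 0},{"tx": 0,"ty": 0,"tz": -90,"wx": 0,"wy": 0,"wz": 0,"hand": 0},{"tx": 0,"ty": 0,"tz": -120,"wx": 0,"wy": 0,"wz": 0,"hand": 0},{"tx": 0,"ty": 0,"tz": -135,"wx": 0,"wy": 0,"wz": 0,"hand": 0},{"tx": 0,"ty": 0,"tz": -135,"wx": 0,"wy": 0,"wz": 0,"hand": 0}])

```text
time_s: 11.65
ee_pos: [0.5748, 0.2676, 0.1445]
tcp_rot: [0.221, 3.128, 0.004]
force: [-0.3, 0.2, -0.4]
finger_gap: 0.0263
finger_force: 50.2
```

```bash
python3 - <<'E'
from h import *
wrist(['long_slat'])
print(manip.observe()['ee_pos'])
go(557,-2,140,124.9)
E
```

```text
[0.57273087 0.26684273 0.14084615]
inc [ -22.1 -268.4    0.8] w [ 0.    0.   -0.75]
```

Emit:
drive_tool(increments=[{"tx": -1,"ty": -15,"tz": 0,"wx": 0,"wy": 0,"wz": -0.05,"hand": 0},{"tx": -4,"ty": -45,"tz": 0,"wx": 0,"wy": 0,"wz": -0.13,"hand": 0},{"tx": -7,"ty": -85,"tz": 0,"wx": 0,"wy": 0,"wz": -0.24,"hand": 0},{"tx": -10,"ty": -125,"tz": 0,"wx": 0,"wy": 0,"wz": -0.35,"hand": 0},{"tx": -14,"ty": -165,"tz": 0,"wx": 0,"wy": 0,"wz": -0.46,"hand": 0},{"tx": -17,"ty": -205,"tz": 0,"wx": 0,"wy": 0,"wz": -0.57,"hand": 0},{"tx": -20,"ty": -238,"tz": 0,"wx": 0,"wy": 0,"wz": -0.67,"hand": 0},{"tx": -22,"ty": -258,"tz": 0,"wx": 0,"wy": 0,"wz": -0.72,"hand": 0},{"tx": -22,"ty": -267,"tz": 0,"wx": 0,"wy": 0,"wz": -0.75,"hand": 0},{"tx": -22,"ty": -267,"tz": 0,"wx": 0,"wy": 0,"wz": -0.75,"hand": 0}])

```text
time_s: 12.75
ee_pos: [0.5556, -0.0018, 0.1391]
tcp_rot: [0.937, -2.995, -0.002]
force: [0.5, 0.5, -1.0]
finger_gap: 0.0271
finger_force: 50.2
```

```bash
python3 - <<'E'
from h import *
ps=[]
for i in range(4):
    o=manip.observe();ps.append(o['ee_pos']);img,d=manip.camera('wrist')
save(img,'w3.png');p=np.mean(ps,0)*1e3;print(np.round(p,1),np.round(np.std(ps,0)*1e3,1))
P=cloud('wrist',d,np.ones(d.shape,bool))*1e3
R=Ro.from_rotvec(o['tcp_rot']).as_matrix()
L=(P-p)@R
# held slat's top
s=L[(abs(L[:,1])<10)&(L[:,0]>15)&(L[:,2]<0)&(L[:,2]>-25)]
print('top z',np.median(s[:,2]),'far end tool x',np.percentile(s[:,0],99.8))
s=L[(abs(L[:,1])<25)&(L[:,0]>40)&(L[:,2]<0)&(L[:,2]>-25)];f=np.polyfit
for a in(45,60,75,90):
    q=s[abs(s[:,0]-a)<4,1];print(a,q.min(),q.max())
go(557,-2,56.3,124.9)
E
```

```text
[556.   -0.7 139.5] [0.3 0.7 0.3]
top z -13.029146453848018 far end tool x 99.93779701538438
45 -13.687773438085365 14.046477570710517
60 -13.839535098898828 14.064456566544541
75 -13.753809626081631 14.244532517203558
90 -13.715231095090925 14.292712261009955
inc [ 0.9 -2.1 83.8] w [ 0.001 -0.001  0.001]
```

View pics/w3.png

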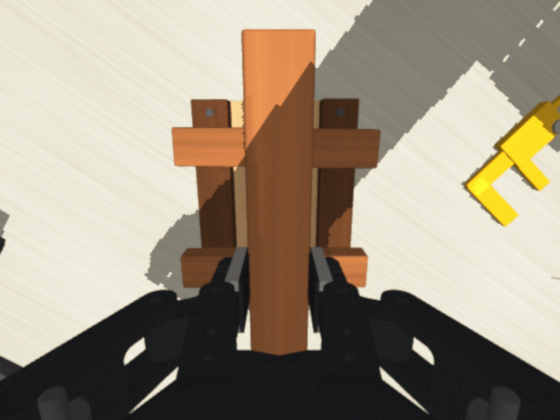

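The long slat is centred and square to the crib in the view at (190,280). Lowering it.

Emit:
drive_tool(increments=[{"tx": 0,"ty": -1.5,"tz": 15,"wx": 0,"wy": 0,"wz": 0,"hand": 0},{"tx": 0,"ty": -1.5,"tz": 35,"wx": 0,"wy": 0,"wz": 0,"hand": 0},{"tx": 0,"ty": -1.5,"tz": 52,"wx": 0,"wy": 0,"wz": 0,"hand": 0},{"tx": 0,"ty": -1.5,"tz": 64,"wx": 0,"wy": 0,"wz": 0,"hand": 0},{"tx": 0,"ty": -1.5,"tz": 71,"wx": 0,"wy": 0,"wz": 0,"hand": 0},{"tx": 0,"ty": -1.5,"tz": 75,"wx": 0,"wy": 0,"wz": 0,"hand": 0},{"tx": 0,"ty": -1.5,"tz": 78,"wx": 0,"wy": 0,"wz": 0,"hand": 0},{"tx": 0,"ty": -1.5,"tz": 79,"wx": 0,"wy": 0,"wz": 0,"hand": 0},{"tx": 0,"ty": -1.5,"tz": 80,"wx": 0,"wy": 0,"wz": 0,"hand": 0},{"tx": 0,"ty": -1.5,"tz": 80,"wx": 0,"wy": 0,"wz": 0,"hand": 0}])

```text
time_s: 13.95
ee_pos: [0.5583, -0.0019, 0.0612]
tcp_rot: [-0.942, 2.996, -0.0]
force: [-0.6, 0.5, -0.5]
finger_gap: 0.0266
finger_force: 50.2
```

Emit:
drive_tool(increments=[{"tx": 0,"ty": 0,"tz": 0.5,"wx": 0,"wy": 0,"wz": 0,"hand": 0},{"tx": 0,"ty": 0,"tz": 1,"wx": 0,"wy": 0,"wz": 0,"hand": 0},{"tx": 0,"ty": 0,"tz": 1.5,"wx": 0,"wy": 0,"wz": 0,"hand": 0},{"tx": 0,"ty": 0,"tz": 2,"wx": 0,"wy": 0,"wz": 0,"hand": 0},{"tx": 0,"ty": 0,"tz": 2.5,"wx": 0,"wy": 0,"wz": 0,"hand": 0},{"tx": 0,"ty": 0,"tz": 2.5,"wx": 0,"wy": 0,"wz": 0,"hand": 0},{"tx": 0,"ty": 0,"tz": 2.5,"wx": 0,"wy": 0,"wz": 0,"hand": 0},{"tx": 0,"ty": 0,"tz": 2.5,"wx": 0,"wy": 0,"wz": 0,"hand": 0},{"tx": 0,"ty": 0,"tz": 2.5,"wx": 0,"wy": 0,"wz": 0,"hand": 0},{"tx": 0,"ty": 0,"tz": 2.5,"wx": 0,"wy": 0,"wz": 0,"hand": 0}])

```text
time_s: 14.95
ee_pos: [0.558, -0.0018, 0.0583]
tcp_rot: [-0.942, 2.997, -0.0]
force: [0.8, -0.2, -1.2]
finger_gap: 0.0265
finger_force: 50.2
```

Emit:
drive_tool(increments=[{"tx": 0,"ty": 0,"tz": 0.5,"wx": 0,"wy": 0,"wz": 0,"hand": 0},{"tx": 0,"ty": 0,"tz": 1,"wx": 0,"wy": 0,"wz": 0,"hand": 0},{"tx": 0,"ty": 0,"tz": 1.5,"wx": 0,"wy": 0,"wz": 0,"hand": 0},{"tx": 0,"ty": 0,"tz": 1.5,"wx": 0,"wy": 0,"wz": 0,"hand": 0},{"tx": 0,"ty": 0,"tz": 1.5,"wx": 0,"wy": 0,"wz": 0,"hand": 0},{"tx": 0,"ty": 0,"tz": 1.5,"wx": 0,"wy": 0,"wz": 0,"hand": 0},{"tx": 0,"ty": 0,"tz": 1.5,"wx": 0,"wy": 0,"wz": 0,"hand": 0},{"tx": 0,"ty": 0,"tz": 1.5,"wx": 0,"wy": 0,"wz": 0,"hand": 0},{"tx": 0,"ty": 0,"tz": 1.5,"wx": 0,"wy": 0,"wz": 0,"hand": 0},{"tx": 0,"ty": 0,"tz": 1.5,"wx": 0,"wy": 0,"wz": 0,"hand": 0}])

```text
time_s: 15.95
ee_pos: [0.5581, -0.0019, 0.058]
tcp_rot: [-0.942, 2.996, -0.001]
force: [-3.0, 0.1, 7.9]
finger_gap: 0.0268
finger_force: 51.3
```

Emit:
drive_tool(increments=[{"tx": 0,"ty": 0,"tz": 0,"wx": 0,"wy": 0,"wz": 0,"hand": 0.5},{"tx": 0,"ty": 0,"tz": 0,"wx": 0,"wy": 0,"wz": 0,"hand": 0.7},{"tx": 0,"ty": 0,"tz": 0,"wx": 0,"wy": 0,"wz": 0,"hand": 0.7},{"tx": 0,"ty": 0,"tz": 0,"wx": 0,"wy": 0,"wz": 0,"hand": 0.7},{"tx": 0,"ty": 0,"tz": -10,"wx": 0,"wy": 0,"wz": 0,"hand": 0.7},{"tx": 0,"ty": 0,"tz": -40,"wx": 0,"wy": 0,"wz": 0,"hand": 1},{"tx": 0,"ty": 0,"tz": -80,"wx": 0,"wy": 0,"wz": 0,"hand": 1},{"tx": 0,"ty": 0,"tz": -125,"wx": 0,"wy": 0,"wz": 0,"hand": 1},{"tx": 0,"ty": 0,"tz": -155,"wx": 0,"wy": 0,"wz": 0,"hand": 1},{"tx": 0,"ty": 0,"tz": -165,"wx": 0,"wy": 0,"wz": 0,"hand": 1}])

```text
time_s: 16.95
ee_pos: [0.5602, -0.0021, 0.2266]
tcp_rot: [-0.94, 2.99, -0.005]
force: [-0.1, 0.5, 0.3]
finger_gap: 0.0855
finger_force: 0.0
```

```bash
python3 - <<'E'
from h import *
wrist(['long_slat','short_slat','laid_slat','crib'],'w4.png')
go(486,-432.5,210,98)
go(486,-432.5,210,-82)
E
```

```text
long_slat 0.9 [174. 280.] 5519 zt 68.4 [555.1  -2.8] [197.2  27.9] 35.0
short_slat 0.62 [177. 264.] 7070 zt 26.3 [554.  -2.] [167.7 125.6] 35.2
crib 0.58 [174. 266.] 7304 zt 24.5 [551.5  -1.7] [167.4 127.1] 35.0
inc [ 304.6 -312.8   10. ] w [ 0.002 -0.003  0.47 ]
inc [ 304.6 -312.8   10. ] w [ 4.000e-03  2.000e-03 -2.672e+00]
```

View pics/w4.png

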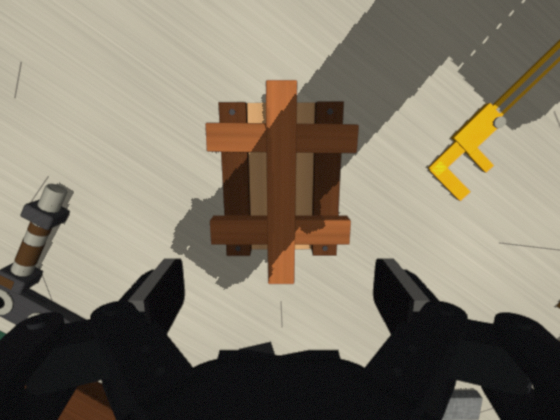

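The long slat is centred over both at (180,281). On to the clip.

Emit:
drive_tool(increments=[{"tx": 20,"ty": -20,"tz": 3,"wx": 0,"wy": 0,"wz": 0.03,"hand": 1},{"tx": 54,"ty": -55,"tz": 5,"wx": 0,"wy": 0,"wz": 0.08,"hand": 1},{"tx": 88,"ty": -90,"tz": 10,"wx": 0,"wy": 0,"wz": 0.14,"hand": 1},{"tx": 122,"ty": -125,"tz": 10,"wx": 0,"wy": 0,"wz": 0.2,"hand": 1},{"tx": 156,"ty": -160,"tz": 10,"wx": 0,"wy": 0,"wz": 0.26,"hand": 1},{"tx": 190,"ty": -195,"tz": 10,"wx": 0,"wy": 0,"wz": 0.32,"hand": 1},{"tx": 224,"ty": -230,"tz": 10,"wx": 0,"wy": 0,"wz": 0.38,"hand": 1},{"tx": 256,"ty": -263,"tz": 10,"wx": 0,"wy": 0,"wz": 0.43,"hand": 1},{"tx": 284,"ty": -292,"tz": 10,"wx": 0,"wy": 0,"wz": 0.47,"hand": 1},{"tx": 304,"ty": -312,"tz": 10,"wx": 0,"wy": 0,"wz": 0.47,"hand": 1}])

```text
time_s: 18.2
ee_pos: [0.4854, -0.4336, 0.2089]
tcp_rot: [0.214, -3.132, -0.004]
force: [-0.2, -0.1, 0.5]
finger_gap: 0.0852
finger_force: 0.0
```

Emit:
drive_tool(increments=[{"tx": 0,"ty": 0,"tz": 10,"wx": 0,"wy": 0,"wz": 0,"hand": 1},{"tx": 0,"ty": 0,"tz": 40,"wx": 0,"wy": 0,"wz": 0,"hand": 1},{"tx": 0,"ty": 0,"tz": 70,"wx": 0,"wy": 0,"wz": 0,"hand": 1},{"tx": 0,"ty": 0,"tz": 85,"wx": 0,"wy": 0,"wz": 0,"hand": 1},{"tx": 0,"ty": 0,"tz": 90,"wx": 0,"wy": 0,"wz": 0,"hand": 1},{"tx": 0,"ty": 0,"tz": 90,"wx": 0,"wy": 0,"wz": 0,"hand": 1},{"tx": 0,"ty": 0,"tz": 90,"wx": 0,"wy": 0,"wz": 0,"hand": 1},{"tx": 0,"ty": 0,"tz": 90,"wx": 0,"wy": 0,"wz": 0,"hand": 1},{"tx": 0,"ty": 0,"tz": 90,"wx": 0,"wy": 0,"wz": 0,"hand": 1},{"tx": 0,"ty": 0,"tz": 90,"wx": 0,"wy": 0,"wz": 0,"hand": 1}])

```text
time_s: 19.2
ee_pos: [0.4876, -0.4321, 0.1226]
tcp_rot: [-0.218, 3.133, -0.002]
force: [0.7, -0.6, 1.0]
finger_gap: 0.0856
finger_force: 0.0
```

```bash
python3 - <<'E'
from h import *
wrist(['clip'],'w5.png');wrist(['clip'])
go(486,-432.5,4,97.5)
E
```

```text
clip 0.95 [211. 276.] 2710 zt 38.7 [ 486.  -433.1] [52.3 30.1] -82.6
clip 0.57 [211. 275.] 2744 zt 38.7 [ 485.8 -433.3] [52.4 29.5] -82.7
inc [  1.4  -0.5 118. ] w [-0.     0.     0.008]
```

View pics/w5.png

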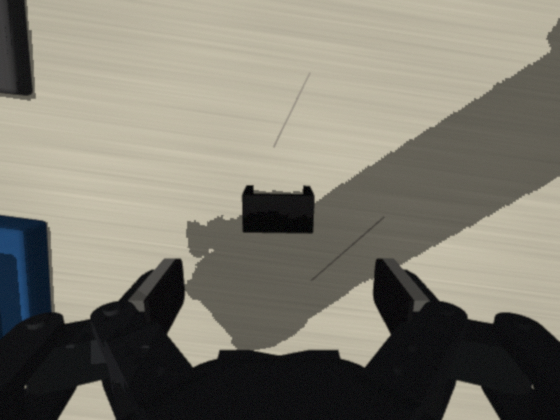

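The clip stands squarely between the fingers at (210,278). Descending and gripping.

Emit:
drive_tool(increments=[{"tx": 1,"ty": -0.5,"tz": 30,"wx": 0,"wy": 0,"wz": 0.01,"hand": 1},{"tx": 1,"ty": -0.5,"tz": 65,"wx": 0,"wy": 0,"wz": 0.01,"hand": 1},{"tx": 1,"ty": -0.5,"tz": 90,"wx": 0,"wy": 0,"wz": 0.01,"hand": 1},{"tx": 1,"ty": -0.5,"tz": 108,"wx": 0,"wy": 0,"wz": 0.01,"hand": 1},{"tx": 1,"ty": -0.5,"tz": 117,"wx": 0,"wy": 0,"wz": 0.01,"hand": 1},{"tx": 1,"ty": -0.5,"tz": 117,"wx": 0,"wy": 0,"wz": 0.01,"hand": 1},{"tx": 1,"ty": -0.5,"tz": 117,"wx": 0,"wy": 0,"wz": 0.01,"hand": 0.4},{"tx": 1,"ty": -0.5,"tz": 117,"wx": 0,"wy": 0,"wz": 0.01,"hand": 0.4},{"tx": 1,"ty": -0.5,"tz": 117,"wx": 0,"wy": 0,"wz": 0.01,"hand": 0.3},{"tx": 1,"ty": -0.5,"tz": 117,"wx": 0,"wy": 0,"wz": 0.01,"hand": 0.3}], newtons=60)

```text
time_s: 20.4
ee_pos: [0.4874, -0.4335, 0.0067]
tcp_rot: [-0.203, 3.133, -0.004]
force: [0.2, -0.5, 5.8]
finger_gap: 0.053
finger_force: 64.4
```

Emit:
drive_tool(increments=[{"tx": 0,"ty": 0,"tz": 0,"wx": 0,"wy": 0,"wz": 0,"hand": 0},{"tx": 0,"ty": 0,"tz": 0,"wx": 0,"wy": 0,"wz": 0,"hand": 0},{"tx": 0,"ty": 0,"tz": 0,"wx": 0,"wy": 0,"wz": 0,"hand": 0},{"tx": 0,"ty": 0,"tz": -10,"wx": 0,"wy": 0,"wz": 0,"hand": 0},{"tx": 0,"ty": 0,"tz": -35,"wx": 0,"wy": 0,"wz": 0,"hand": 0},{"tx": 0,"ty": 0,"tz": -70,"wx": 0,"wy": 0,"wz": 0,"hand": 0},{"tx": 0,"ty": 0,"tz": -105,"wx": 0,"wy": 0,"wz": 0,"hand": 0},{"tx": 0,"ty": 0,"tz": -135,"wx": 0,"wy": 0,"wz": 0,"hand": 0},{"tx": 0,"ty": 0,"tz": -150,"wx": 0,"wy": 0,"wz": 0,"hand": 0},{"tx": 0,"ty": 0,"tz": -150,"wx": 0,"wy": 0,"wz": 0,"hand": 0}])

```text
time_s: 21.4
ee_pos: [0.4874, -0.4334, 0.1581]
tcp_rot: [-0.203, 3.132, -0.006]
force: [0.2, -0.8, -1.9]
finger_gap: 0.053
finger_force: 63.7
```

```bash
python3 - <<'E'
from h import *
o=manip.observe();print(o['ee_pos'],o['finger_gap'])
img,d=manip.camera('wrist');save(img,'w6.png')
R=Ro.from_rotvec(o['tcp_rot']).as_matrix();p=np.array(o['ee_pos'])
for r in manip.silhouettes('clip','wrist')[:1]:
    L=(cloud('wrist',d,r['region'])-p)@R*1e3
    L=L[L[:,2]>-60]
    print(r['p'],r['pixel'],'min',np.percentile(L,2,axis=0),'max',np.percentile(L,98,axis=0))
go(557.5,-2.3,155,124.9)
E
```

```text
[ 0.48738582 -0.433419    0.15806601] 0.05299081320643735
0.58 [289.0, 276.8] min [-11.74425667 -24.48371414 -28.87686956] max [17.1268117  27.00547718  2.76814543]
inc [-126.3  416.8   -0.5] w [ 0.001 -0.    -0.48 ]
```

View pics/w6.png

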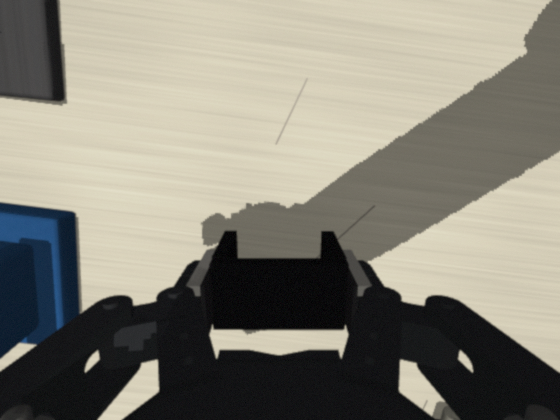

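The clip is held straight, its crown at (293,280) and legs clear. Carrying it over the crib.

Emit:
drive_tool(increments=[{"tx": -6,"ty": 20,"tz": 0,"wx": 0,"wy": 0,"wz": -0.02,"hand": 0},{"tx": -17,"ty": 55,"tz": 0,"wx": 0,"wy": 0,"wz": -0.06,"hand": 0},{"tx": -31,"ty": 100,"tz": 0,"wx": 0,"wy": 0,"wz": -0.11,"hand": 0},{"tx": -46,"ty": 150,"tz": 0,"wx": 0,"wy": 0,"wz": -0.17,"hand": 0},{"tx": -61,"ty": 200,"tz": 0,"wx": 0,"wy": 0,"wz": -0.23,"hand": 0},{"tx": -77,"ty": 250,"tz": 0,"wx": 0,"wy": 0,"wz": -0.29,"hand": 0},{"tx": -92,"ty": 300,"tz": 0,"wx": 0,"wy": 0,"wz": -0.35,"hand": 0},{"tx": -107,"ty": 350,"tz": 0,"wx": 0,"wy": 0,"wz": -0.41,"hand": 0},{"tx": -120,"ty": 392,"tz": 0,"wx": 0,"wy": 0,"wz": -0.46,"hand": 0},{"tx": -128,"ty": 418,"tz": 0,"wx": 0,"wy": 0,"wz": -0.48,"hand": 0}])

```text
time_s: 22.5
ee_pos: [0.5576, 0.0023, 0.1527]
tcp_rot: [0.947, -2.992, -0.004]
force: [1.0, -1.4, -2.2]
finger_gap: 0.0531
finger_force: 63.7
```

Emit:
drive_tool(increments=[{"tx": 0,"ty": 0,"tz": 10,"wx": 0,"wy": 0,"wz": 0,"hand": 0},{"tx": 0,"ty": 0,"tz": 25,"wx": 0,"wy": 0,"wz": 0,"hand": 0},{"tx": 0,"ty": 0,"tz": 35,"wx": 0,"wy": 0,"wz": 0,"hand": 0},{"tx": 0,"ty": 0,"tz": 40,"wx": 0,"wy": 0,"wz": 0,"hand": 0},{"tx": 0,"ty": 0,"tz": 40,"wx": 0,"wy": 0,"wz": 0,"hand": 0},{"tx": 0,"ty": 0,"tz": 40,"wx": 0,"wy": 0,"wz": 0,"hand": 0},{"tx": 0,"ty": 0,"tz": 40,"wx": 0,"wy": 0,"wz": 0,"hand": 0},{"tx": 0,"ty": 0,"tz": 40,"wx": 0,"wy": 0,"wz": 0,"hand": 0},{"tx": 0,"ty": 0,"tz": 40,"wx": 0,"wy": 0,"wz": 0,"hand": 0},{"tx": 0,"ty": 0,"tz": 40,"wx": 0,"wy": 0,"wz": 0,"hand": 0}])

```text
time_s: 23.5
ee_pos: [0.5596, -0.0013, 0.1151]
tcp_rot: [-0.942, 2.996, -0.0]
force: [-0.0, -0.0, -2.7]
finger_gap: 0.0533
finger_force: 63.7
```

```bash
python3 - <<'E'
from h import *
img,d=manip.camera('wrist');save(img,'w7.png')
ps=[]
for i in range(3): o=manip.observe();ps.append(o['ee_pos']);manip.camera('side')
p=np.mean(ps,0);R=Ro.from_rotvec(o['tcp_rot']).as_matrix();print(p)
P=cloud('wrist',d,np.ones(d.shape,bool));L=(P-p)@R*1e3
s=L[(abs(P[:,2]-.070)<.004)&(abs(L[:,1])<30)]
print('slat end',np.percentile(s[:,0],[.5,99.5]))
for a in np.arange(30,100,10):
    q=s[abs(s[:,0]-a)<4,1]
    if len(q): print(a,q.min(),q.max())
c=L[(L[:,2]<-22)&(L[:,2]>-36)&(abs(L[:,1])<26)&(abs(L[:,0])<30)]
print('clip',len(c),np.percentile(c,[1,50,99],axis=0))
go(559.1,-1.2,45,124.9)
E
```

```text
[ 0.55945597 -0.00127282  0.11497949]
slat end [-87.33058781 102.06981612]
30 -13.064854390050847 14.425402652197873
40 -13.538731619533152 14.180823382646528
50 -13.306665256435458 14.403619672299174
60 -13.080944179871118 14.380440745635461
70 -13.5154561865822 14.088705671356013
80 -13.282204373198704 14.564717712831884
90 -13.573367275686211 14.323347988649802
clip 9587 [[-13.25765084 -25.49397239 -32.71884451]
 [  3.24880854   0.2287762  -31.36666144]
 [ 16.13600971  25.50113601 -25.2944831 ]]
inc [ 0.2  0.2 69.9] w [-0.  0.  0.]
```

View pics/w7.png

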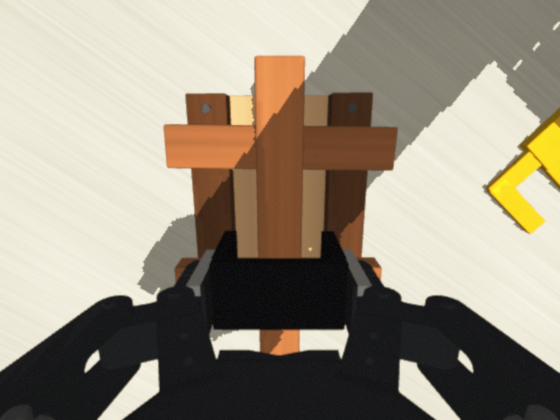

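The slat lies centred in the clip's slot at (245,280). Lowering.

Emit:
drive_tool(increments=[{"tx": 0,"ty": 0.5,"tz": 10,"wx": 0,"wy": 0,"wz": 0,"hand": 0},{"tx": 0,"ty": 0.5,"tz": 22,"wx": 0,"wy": 0,"wz": 0,"hand": 0},{"tx": 0,"ty": 0.5,"tz": 34,"wx": 0,"wy": 0,"wz": 0,"hand": 0},{"tx": 0,"ty": 0.5,"tz": 45,"wx": 0,"wy": 0,"wz": 0,"hand": 0},{"tx": 0,"ty": 0.5,"tz": 54,"wx": 0,"wy": 0,"wz": 0,"hand": 0},{"tx": 0,"ty": 0.5,"tz": 60,"wx": 0,"wy": 0,"wz": 0,"hand": 0},{"tx": 0,"ty": 0.5,"tz": 64,"wx": 0,"wy": 0,"wz": 0,"hand": 0},{"tx": 0,"ty": 0.5,"tz": 66,"wx": 0,"wy": 0,"wz": 0,"hand": 0},{"tx": 0,"ty": 0.5,"tz": 67,"wx": 0,"wy": 0,"wz": 0,"hand": 0},{"tx": 0,"ty": 0.5,"tz": 67,"wx": 0,"wy": 0,"wz": 0,"hand": 0}])

```text
time_s: 24.7
ee_pos: [0.5594, -0.0009, 0.0481]
tcp_rot: [-0.942, 2.996, -0.0]
force: [-0.3, 0.4, -2.1]
finger_gap: 0.0531
finger_force: 63.8
```

Emit:
drive_tool(increments=[{"tx": 0,"ty": 0,"tz": 0.5,"wx": 0,"wy": 0,"wz": 0,"hand": 0},{"tx": 0,"ty": 0,"tz": 1,"wx": 0,"wy": 0,"wz": 0,"hand": 0},{"tx": 0,"ty": 0,"tz": 1.5,"wx": 0,"wy": 0,"wz": 0,"hand": 0},{"tx": 0,"ty": 0,"tz": 2,"wx": 0,"wy": 0,"wz": 0,"hand": 0},{"tx": 0,"ty": 0,"tz": 2.5,"wx": 0,"wy": 0,"wz": 0,"hand": 0},{"tx": 0,"ty": 0,"tz": 2.5,"wx": 0,"wy": 0,"wz": 0,"hand": 0},{"tx": 0,"ty": 0,"tz": 2.5,"wx": 0,"wy": 0,"wz": 0,"hand": 0},{"tx": 0,"ty": 0,"tz": 2.5,"wx": 0,"wy": 0,"wz": 0,"hand": 0},{"tx": 0,"ty": 0,"tz": 2.5,"wx": 0,"wy": 0,"wz": 0,"hand": 0},{"tx": 0,"ty": 0,"tz": 2.5,"wx": 0,"wy": 0,"wz": 0,"hand": 0}])

```text
time_s: 25.7
ee_pos: [0.5591, -0.0009, 0.0454]
tcp_rot: [-0.942, 2.997, -0.0]
force: [0.7, -0.0, -2.7]
finger_gap: 0.0534
finger_force: 63.8
```

Emit:
drive_tool(increments=[{"tx": 0,"ty": 0,"tz": 0.5,"wx": 0,"wy": 0,"wz": 0,"hand": 0},{"tx": 0,"ty": 0,"tz": 1,"wx": 0,"wy": 0,"wz": 0,"hand": 0},{"tx": 0,"ty": 0,"tz": 1.5,"wx": 0,"wy": 0,"wz": 0,"hand": 0},{"tx": 0,"ty": 0,"tz": 1.5,"wx": 0,"wy": 0,"wz": 0,"hand": 0},{"tx": 0,"ty": 0,"tz": 1.5,"wx": 0,"wy": 0,"wz": 0,"hand": 0},{"tx": 0,"ty": 0,"tz": 1.5,"wx": 0,"wy": 0,"wz": 0,"hand": 0},{"tx": 0,"ty": 0,"tz": 1.5,"wx": 0,"wy": 0,"wz": 0,"hand": 0},{"tx": 0,"ty": 0,"tz": 1.5,"wx": 0,"wy": 0,"wz": 0,"hand": 0},{"tx": 0,"ty": 0,"tz": 1.5,"wx": 0,"wy": 0,"wz": 0,"hand": 0},{"tx": 0,"ty": 0,"tz": 1.5,"wx": 0,"wy": 0,"wz": 0,"hand": 0}])

```text
time_s: 26.7
ee_pos: [0.5592, -0.0009, 0.0447]
tcp_rot: [-0.942, 2.996, -0.001]
force: [-2.5, 0.1, 6.0]
finger_gap: 0.0528
finger_force: 64.7
```

Contact. Releasing and retreating.

Emit:
drive_tool(increments=[{"tx": 0,"ty": 0,"tz": 0,"wx": 0,"wy": 0,"wz": 0,"hand": 0.75},{"tx": 0,"ty": 0,"tz": 0,"wx": 0,"wy": 0,"wz": 0,"hand": 0.9},{"tx": 0,"ty": 0,"tz": 0,"wx": 0,"wy": 0,"wz": 0,"hand": 0.9},{"tx": 0,"ty": 0,"tz": 0,"wx": 0,"wy": 0,"wz": 0,"hand": 0.9},{"tx": 0,"ty": 0,"tz": -10,"wx": 0,"wy": 0,"wz": 0,"hand": 0.9},{"tx": 0,"ty": 0,"tz": -35,"wx": 0,"wy": 0,"wz": 0,"hand": 0.9},{"tx": 0,"ty": 0,"tz": -75,"wx": 0,"wy": 0,"wz": 0,"hand": 0.9},{"tx": 0,"ty": 0,"tz": -120,"wx": 0,"wy": 0,"wz": 0,"hand": 0.9},{"tx": 0,"ty": 0,"tz": -150,"wx": 0,"wy": 0,"wz": 0,"hand": 0.9},{"tx": 0,"ty": 0,"tz": -160,"wx": 0,"wy": 0,"wz": 0,"hand": 0.9}])

```text
time_s: 27.7
ee_pos: [0.5614, -0.0012, 0.2087]
tcp_rot: [-0.94, 2.99, -0.005]
force: [1.5, -0.7, -0.5]
finger_gap: 0.0769
finger_force: 0.0
```

```bash
python3 - <<'E'
from h import *
manip.camera('wrist');manip.camera('wrist')
wrist(['clip','long_slat','crib'],'w8.png')
E
```

```text
clip 0.88 [197. 279.] 1961 zt 73.9 [555.1  -1.4] [53.1 29.9] -56.4
long_slat 0.97 [158. 281.] 5162 zt 67.4 [552.9  -2.3] [196.4  26.7] 35.0
crib 0.81 [174. 263.] 7092 zt 27.1 [552.9  -2.1] [168.8 125.9] 35.1
```

View pics/w8.png

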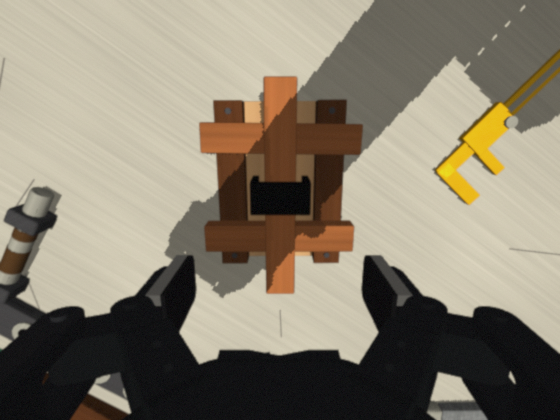

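The clip sits astride the middle of the long slat at (197,280), with its crown about 6 mm above the slat top, so it is fully seated. Everything is aligned and the hand is clear.

```bash
python3 -c "
from rig import manip
print(manip.job_done())"
```

```text
the job is handed in; nothing more can be done
None
```

The crib is finished and handed in at about 28 s: short slat laid in the gap, long slat across the middle of both, clip hung astride its centre; the bolts and inspection tools were not touched.

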